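# Load and shut the instrument steriliser

### The arm

A 6-joint arm with a two-finger parallel gripper is mounted at the origin on the work surface. World frame = base frame: x ahead of the robot, y to its left, z up, the work surface at z = 0. Lengths are in m, angles in rad, forces in N, time in s.
With the tool pointing down it reaches from about 0.25 to 0.775 m from the base axis. Payload 4 kg.
Tool frame: the origin (TCP) lies midway between the tips of the shut fingers; the grasp point (between the pads) lies 19 mm behind it; z points along the fingers, y is the line along which they close (so a half turn about z gives the same grasp; the last joint's range is limited). The gripper opens to 94 mm and grips with 3 to 60 N. Pads are 16 mm wide; open, the fingers measure 119 mm over their backs; the gripper's body (75 mm by 177 mm) begins 78 mm behind the grasp point.
Start: joints at [1.035, 0.087, 1.371, -0, 1.684, -0.103], TCP at [0.231, 0.499, 0.206] pointing down, gripper open.
Joint ranges: [-3.1, 3.1], [-0.76, 2.03], [0.27, 2.55], [-1.08, 4.22], [0.17, 2.65], [-2.57, 2.57]. Speed limits (rad/s): [2.79, 2.79, 3.14, 3.14, 3.14, 3.14].

### API

Orientations are given as a unit quaternion [w, x, y, z].
In Python, from plant import manip gives the robot as it stands. The module is installed in compiled form; this text tells all that it offers.
- The arm moves only by the tool step_arm, never from a script. Its argument "steps" is a list of rows, each a list of 2 entries, a list of its own where there are three numbers: the shift along the tool's x, y, z in cm, then the turn about the tool's z in degrees. In form: [[[dx, dy, dz], twist], ...]. A call has 1 to 10 rows; each row is the pose to reach, as a shift and turn from the pose commanded when the call began, along the tool's axes at that moment; what a row does not reach only later rows make up. A row lasts 1/10 s, in which the tool goes at most 50 mm and 8.59 degrees, less where a joint would pass 70% of its speed; a pose out of reach is approached as far as the arm can. A call with a gripper value outside its range is refused whole. "gripper" is the opening, from -1 (shut) to 1 (fully open), set as the call begins (left out, the last holds). The fingers move at their own pace and stop on an object; "newtons" is the grip in N (left out, the last holds). Time passes only in rows, so rows that repeat a pose let the fingers close. It gives the time, the measured TCP pose, the force, the opening and the grip force at its end, in the units of the state.
- manip.get_state(): the state, without advancing time (a new reading comes with each control period).
- manip.get_image(name): name is "scene" or "side" or "wrist"; returns the picture (480x640x3 uint8, red, green, blue); there is no depth.
- manip.get_calibration(name): a dict with "fx", "fy", "cx", "cy" (pixels), "k1" (the pictures are not rectified: a ray, as slopes to the right and down, at radius r is drawn at 1 + k1 r^2 times it, then the intrinsics apply), "extrinsics" (4x4, takes a point from camera to world coordinates); the wrist camera has in their place "T_tool_cam" (4x4, takes a point from camera to tool coordinates, whose origin is the TCP and whose axes are the flange's). Camera axes: x right, y up, looking along -z (the intrinsics and any distortion apply to the point x, -y, -z); pixel columns grow to the right and rows downward; lengths in m; the calibration is good to about 2 mm. A picture is of the moment at which its call begins: read the wrist's pose just before it. get_calibration takes no time and is no camera call.
- manip.sign_off(): hands the job in; it is judged then, once.
The state is a dict: "time": time; "qpos": joint angles; "joint_velocities": joint speeds; "effort": joint torques, N m; "position": TCP position; "tcp_rot": TCP orientation; "ft_force": force on the tool from outside, world axes, zero at the start; "wrist_torque": the same for the moment, N m; "finger_gap": opening from 0.0 (shut) to 1.0 (fully open); "grasp_force": force on a finger pad.
Only numpy, scipy, OpenCV 4.12 (cv2) and the standard library are available. Lean on these libraries where they do the work, as an engineer would, in place of code of your own. Each camera call takes 0.05 s, during which the arm holds its last target. There are 200 camera calls.

### The job

Lift the lid off the instrument pot by its knob and gently set it down, knob up, wholly on the white paper towel. Then slide the tray with the pot all the way into the steriliser, keeping the pot upright, and push the glazed door fully shut until it holds on its catch. Do not disturb the ink bottle, the cans or the mango.

Things in the scene. Friction and masses are not known exactly. Their poses are not given: they have to be found in the camera images.
- cabinet: white steel tabletop steriliser, 260 wide (y) x 200 deep (x) x 160 high (162 with its vent), fixed to the bench. Origin on the bench under the centre of its open front face; its x axis points into the chamber (away from the robot), y left, z up. Chamber 230 wide, floor at 20 and ceiling at 125 above the bench: the pot fits only without its lid. The header above the opening is set back 8.
- tray (a joint): slide of the steel tray, m: 0 = fully home (front wall 2 mm inside the cabinet's front face), positive = pulled out along the cabinet's -x; limit 0.15, starts near 0.135. About 2 N of friction, stays where left, stops dead at 0. Tray 190 wide, 168 deep, flat floor at 30 mm above the bench, low side rims, front wall up to 58 mm.
- tray_handle (a point): centre of the robot-side face of the tray's upright push handle, 107 mm above the bench: a flat bar 90 wide, heights 96 to 118 mm, 6 thick, on two posts over the middle of the tray's front wall and flush with it. Axes as the cabinet's. Pushed from above, fingertips 10 to 20 mm below the bar's top, towards the cabinet's +x, the gripper's body stays above the cabinet.
- door (a joint): hinge of the steriliser's glazed door, rad: 0 = shut, grows as the free edge swings out towards the robot; starts about 1.45 to 1.75, limit 1.9. Friction 0.08 N m, stays where left. A spring ball catch at the free edge resists between 0.09 and 0.04 rad (about 5 N at the free edge) and pushes the door back out if left there; past that it pulls it shut and holds it at 0.
- door_hinge (a point): point on the door's vertical hinge axis, at the left (+y) end of the cabinet's front face, 140 mm above the bench. Its axes turn with the door: -y points along the door to the free edge, -x out of its outer face. The door is 250 long from the hinge, 16 thick (x from -16 to 0), from 20 to 155 mm above the bench.
- door_push (a point): point on the door's outer face (flat top rail, 30 mm high), 190 mm from the hinge axis and 15 mm below the door's top edge, a good place to push. Axes as door_hinge. A pull strip 12 wide and 8 proud stands at the free edge, 243 from the hinge.
- pot: open steel instrument pot, outer diameter 84, height 70, wall 4, 0.4 kg, standing loose on the tray; three instrument handles stand inside. Origin at the centre of its underside, z up.
- lid: loose round steel lid on the pot, 0.12 kg: disc 86 diameter, 4 thick, whose top is 10 above the origin; under it a locating plug 68 diameter, 6 deep; black knob 24 diameter on top, widest from 17 to 42 above the origin. Origin at the centre of the plug's underside, z up. On the pot the origin is 64 above the pot's origin.
- towel: flat white folded paper towel, 150 x 150 x 4, fixed on the bench at the robot's right. Origin at the centre of its underside, z up.
- ink: small amber glass ink bottle with a black cap and paper label, 32 diameter, 95 high, standing about 135 mm to the right (-y) of the towel's centre, to be left alone. Origin under its centre.
- can_a: drinks can, 66 diameter, 115 high, at the left, to be left alone. Origin under its centre.
- can_b: second drinks can, same size, at the left, to be left alone. Origin under its centre.
- mango: green mango standing on its flat end, 90 diameter, 76 high, at the left near the robot, to be left alone. Origin under its centre.

How it is judged:
On the way, in this order (a step that is already met when the one before it is completed fails the run):
1. the lid lies knob up on the towel, released (horizontal distance between lid and towel below 0.055 m and height (world z) of lid below 0.01 m and angle between lid's own z axis and vertical below 0.12 rad and contact force between lid and the fingers below 0.2 N and linear speed of lid below 0.03 m/s), for 0.2 s.
2. the tray with the pot is fully home (value of joint tray below 0.006 m and angle between pot's own z axis and vertical below 0.15 rad and x of pot in the frame of cabinet between 0.045 and 0.13 m and z of pot in the frame of cabinet between 0.02 and 0.04 m), for 0.2 s.
3. the door is shut on its catch (value of joint door below 0.02 rad), for 0.2 s.
At the end, for the whole second after the job is handed in: The lid rests knob up on the towel (centre within 55 mm of the towel's centre, tilt under 0.12 rad), released and still; the tray is within 6 mm of home with the pot standing upright in it inside the chamber; the door is within 0.02 rad of shut, held by its catch (all of step 1 and all of step 2 and value of joint door below 0.02 rad and linear speed of pot below 0.03 m/s); the robot touches nothing.
It fails at once if the pot is tipped over (more than 0.35 rad) (angle between pot's own z axis and vertical above 0.35 rad).
It fails at once if the lid is let fall (moves faster than 0.7 m/s with no finger on it, about a 25 mm drop) (contact force between lid and the fingers below 0.05 N and linear speed of lid above 0.7 m/s).
It fails at once if the ink bottle, a can or the mango is shifted more than 40 mm (distance of any of ink, can_a, can_b, mango from where it was at the start of the episode above 0.04 m).
It also fails if it takes over 70 s, if anything falls off the work surface, if the arm or the gripper's body presses on something with over 40 N, if the wrist force passes 120 N, or if a joint passes its speed limit or range.

## Working session

There is one attempt and no reset: what is moved stays moved. The work goes in short steps, Python scripts to look and compute and a tool call to move; the robot and the scene stay as the last step left them, time stands still between calls to the robot, and variables do not carry over. Pictures are saved under pics/ and viewed, at most 12 in all, crops included, and the job is handed in when it is done.

Besides the shell and the picture viewer there is one more tool, called after ">>>" by a JSON object that holds its "fn" and its "kwargs", one argument or row to a line. step_arm: Moves the arm, as the interface text tells. Its arguments: {"type":"object","properties":{"steps":{"type":"array"},"gripper":{"type":"number"},"newtons":{"type":"number"}},"required":["steps"]}

```bash
mkdir -p pics
cat > h.py <<'E'
import numpy as np, cv2
from plant import manip
from scipy.spatial.transform import Rotation as R
def cam(name):
    c=manip.get_calibration(name)
    if name=="wrist":
        s=manip.get_state(); T=np.eye(4); q=s["tcp_rot"]; T[:3,:3]=R.from_quat([q[1],q[2],q[3],q[0]]).as_matrix(); T[:3,3]=s["position"]
        E=T@np.array(c["T_tool_cam"])
    else: E=np.array(c["extrinsics"])
    return c,E
def shot(name,f):
    c,E=cam(name); im=manip.get_image(name); cv2.imwrite("pics/"+f+".png",im[:,:,::-1]); np.savez("pics/"+f+".npz",E=E,k=[c["fx"],c["fy"],c["cx"],c["cy"],c["k1"]]); return im
def load(f):
    d=np.load("pics/"+f+".npz"); return d["k"],d["E"]
def ray(f,u,v):
    k,E=load(f); K=np.array([[k[0],0,k[2]],[0,k[1],k[3]],[0,0,1.]])
    p=cv2.undistortPoints(np.array([[[u,v]]],float),K,np.array([k[4],0,0,0.]))[0,0]
    d=E[:3,:3]@np.array([p[0],-p[1],-1]); return E[:3,3],d/np.linalg.norm(d)
def onz(f,u,v,z):
    o,d=ray(f,u,v); return o+d*(z-o[2])/d[2]
def tri(*obs):
    A=0;b=0
    for o in obs:
        p,d=ray(*o); M=np.eye(3)-np.outer(d,d); A=A+M; b=b+M@p
    x=np.linalg.solve(A,b)
    return x,[np.linalg.norm(np.cross(x-ray(*o)[0],ray(*o)[1])) for o in obs]
def proj(f,P):
    k,E=load(f); q=np.linalg.inv(E)@np.append(P,1); x,y=q[0]/-q[2],-q[1]/-q[2]; s=1+k[4]*(x*x+y*y)
    return np.array([k[0]*x*s+k[2],k[1]*y*s+k[3]])
E
python3 - <<'E'
from h import *
np.set_printoptions(precision=3,suppress=True)
for n in("scene","side","wrist"): shot(n,n+"0"); print(n,load(n+"0"))
print(manip.get_state())
E
```

```text
scene (array([589.732, 589.732, 323.014, 233.214,  -0.195]), array([[-0.247, -0.719,  0.65 ,  1.581],
       [ 0.969, -0.172,  0.177,  0.246],
       [-0.016,  0.674,  0.739,  1.333],
       [ 0.   ,  0.   ,  0.   ,  1.   ]]))
side (array([469.4  , 469.4  , 315.864, 232.803,  -0.082]), array([[ 0.847,  0.311, -0.431, -0.013],
       [-0.531,  0.456, -0.714, -0.925],
       [-0.026,  0.834,  0.552,  0.826],
       [ 0.   ,  0.   ,  0.   ,  1.   ]]))
wrist (array([371.27 , 371.27 , 315.081, 238.598,  -0.016]), array([[ 0.419, -0.872, -0.254,  0.156],
       [ 0.908,  0.402,  0.119,  0.533],
       [-0.002, -0.281,  0.96 ,  0.383],
       [ 0.   ,  0.   ,  0.   ,  1.   ]]))
{'time': 0.15, 'qpos': array([ 1.035,  0.088,  1.372,  0.   ,  1.684, -0.103]), 'joint_velocities': array([-0.001, -0.002, -0.003,  0.001,  0.002,  0.001]), 'effort': array([  0.001, -34.064, -30.279,   0.072,   0.031,  -0.   ]), 'position': array([0.23 , 0.499, 0.205]), 'tcp_rot': array([-0.   ,  0.215,  0.977, -0.001]), 'ft_force': array([-0.911,  0.067, -0.499]), 'wrist_torque': array([ 0.022, -0.011, -0.047]), 'grasp_force': 0.0, 'finger_gap': 1.000618155090178}
```

View pics/scene0.png

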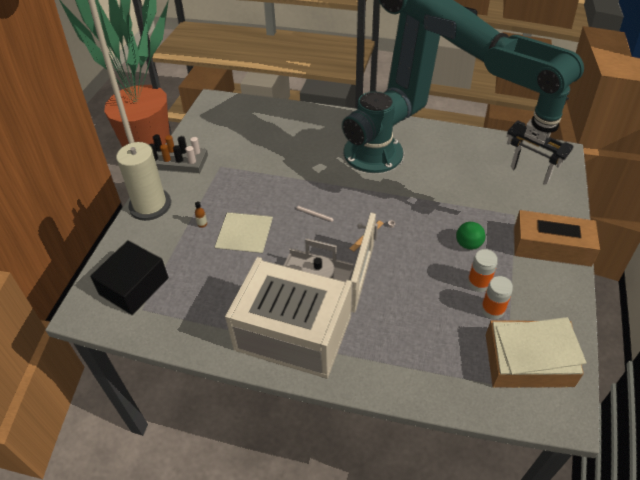

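View pics/side0.png

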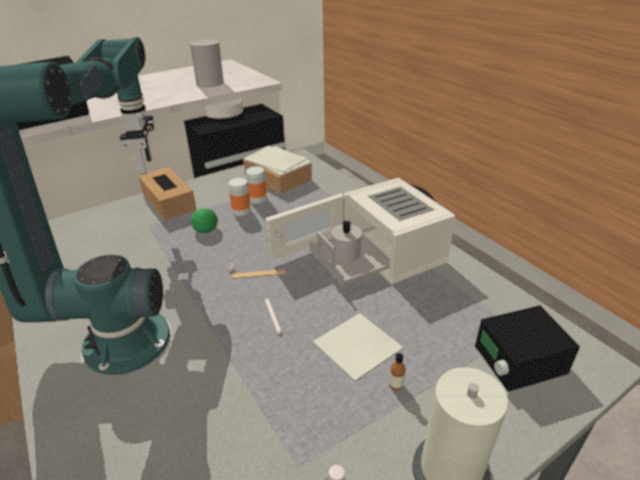

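The scene view shows the knob at (318,264), towel at (244,232), cabinet roof around (290,300), open door edge at (370,245). The side view shows the knob at (347,228), towel at (358,345), ink at (397,372), and cabinet roof corners near (345,190), (397,182), (452,212) and (397,235).

Run:
```python
from h import *
np.set_printoptions(precision=4,suppress=True)
a=cv2.imread("pics/scene0.png");b=cv2.imread("pics/side0.png")
def dark(im,x0,y0,x1,y1,t=60):
    g=cv2.cvtColor(im,6)[y0:y1,x0:x1]; m=(g<t).astype(np.uint8)
    n,l,s,c=cv2.connectedComponentsWithStats(m)
    for i in range(1,n):
        if s[i,4]>12: print("dark",s[i]+np.array([x0,y0,0,0,0]),c[i]+[x0,y0])
dark(a,300,250,336,280);dark(b,330,215,362,245)
def towel(im,x0,y0,x1,y1):
    g=cv2.cvtColor(im,6)[y0:y1,x0:x1]; m=(g>165).astype(np.uint8)
    n,l,s,c=cv2.connectedComponentsWithStats(m); i=1+np.argmax(s[1:,4])
    ct=cv2.findContours((l==i).astype(np.uint8),0,1)[0][0]
    h=cv2.approxPolyDP(cv2.convexHull(ct),6,True)[:,0]+[x0,y0]; return h
for f,im,r in(("scene0",a,(205,205,285,258)),("side0",b,(300,305,415,385))):
    h=towel(im,*r); P=np.array([onz(f,*p,.004) for p in h]); print(f,h.tolist(),P[:,:2],P.mean(0), np.linalg.norm(P-np.roll(P,1,0),axis=1))
A=cv2.resize(a[205:380,215:395],None,fx=2.2*1,fy=2.2,interpolation=2);B=cv2.resize(b[165:300,255:465],None,fx=1.9,fy=1.9,interpolation=2)
cv2.imwrite("pics/cr1.png",cv2.resize(a[205:380,215:395],None,fx=3.4,fy=3.4,interpolation=2))
cv2.imwrite("pics/cr2.png",cv2.resize(b[165:300,255:465],None,fx=3.8,fy=3.8,interpolation=2))
```

```text
dark [314 258   8  12  79] [317.3544 263.3038]
dark [344 222   6  11  59] [346.3051 226.7288]
scene0 [[227, 213], [271, 217], [262, 251], [215, 246]] [[ 0.3992 -0.3911]
 [ 0.3836 -0.2488]
 [ 0.5242 -0.2322]
 [ 0.539  -0.3776]] [ 0.4615 -0.3124  0.004 ] [0.1405 0.1432 0.1416 0.1461]
side0 [[361, 313], [402, 347], [354, 379], [313, 340]] [[ 0.5281 -0.2356]
 [ 0.5389 -0.3805]
 [ 0.3922 -0.3938]
 [ 0.3787 -0.247 ]] [ 0.4595 -0.3142  0.004 ] [0.1499 0.1453 0.1473 0.1474]
```

View pics/cr1.png

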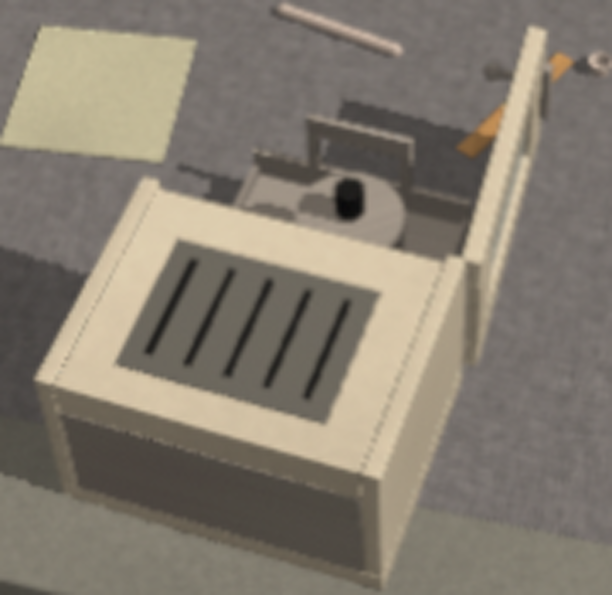

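View pics/cr2.png

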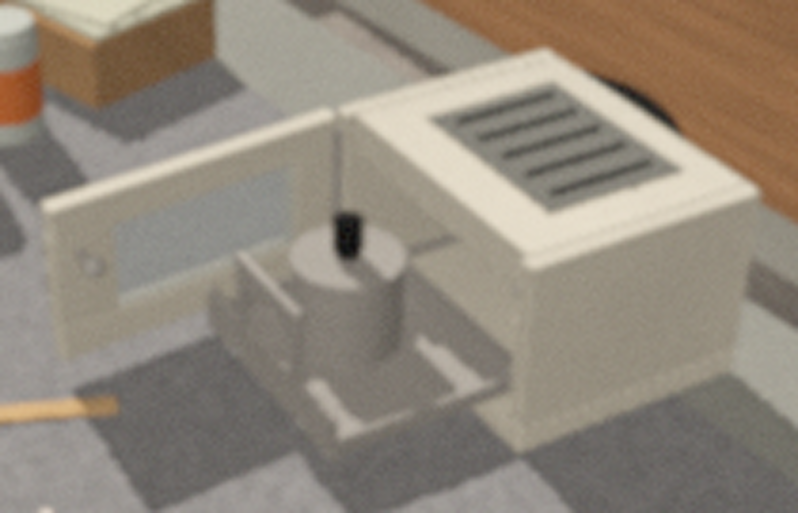

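Crop 1 (scene) shows the roof front edge from (148,180) to (460,262), the door top out to (537,28) and the handle bar from (310,120) to (412,140). Crop 2 (side) shows roof corners (527,265), (340,110), (545,50), (758,190), the door's free top corner at (45,207), and the handle bar top from (240,255) to (300,312).

Run:
```python
from h import *
np.set_printoptions(precision=4,suppress=True)
A=lambda x,y:("scene0",215+(x+.5)/3.4-.5,205+(y+.5)/3.4-.5)
B=lambda x,y:("side0",255+(x+.5)/3.8-.5,165+(y+.5)/3.8-.5)
print("knob",tri(("scene0",317.35,263.3),("side0",346.3,226.73)))
ps={"FR":(A(150,180),B(527,267)),"FL":(A(460,262),B(345,110)),"BL":(A(382,482),B(545,48)),"BR":(A(38,382),B(760,190)),
"doorfree_out":(A(540,28),B(42,205)),"barR":(A(310,119),B(300,312)),"barL":(A(413,139),B(240,254))}
for k,v in ps.items():
    x,e=tri(*v); print(k,x,np.array(e))
for k,z in(("FR",.16),("FL",.16),("BL",.16),("BR",.16),("doorfree_out",.155),("barR",.118),("barL",.118)):
    print(k,[onz(*o,z)[:2] for o in ps[k]])
# ink centre bases
```

```text
knob (array([ 0.6235, -0.0331,  0.1204]), [np.float64(0.00030547952308933844), np.float64(0.0003054795230893309)])
FR [ 0.6685 -0.1783  0.1561] [0.0004 0.0004]
FL [0.6919 0.0698 0.1574] [0.0008 0.0008]
BL [0.8879 0.0607 0.158 ] [0.0006 0.0006]
BR [ 0.868 -0.197  0.158] [0.0005 0.0005]
doorfree_out [0.4357 0.0816 0.1536] [0.0008 0.0008]
barR [ 0.5449 -0.0868  0.1151] [0.0004 0.0004]
barL [ 0.5485 -0.001   0.1159] [0.0019 0.0019]
FR [array([ 0.6718, -0.1772]), array([ 0.6644, -0.1821])]
FL [array([0.6932, 0.0707]), array([0.6894, 0.065 ])]
BL [array([0.8895, 0.0606]), array([0.885 , 0.0584])]
BR [array([ 0.8689, -0.1959]), array([ 0.8656, -0.1996])]
doorfree_out [array([0.438 , 0.0813]), array([0.4346, 0.0806])]
barR [array([ 0.547 , -0.0858]), array([ 0.5428, -0.0906])]
barL [array([0.5484, 0.0005]), array([ 0.5474, -0.0059])]
```

>>> {"fn": "step_arm", "kwargs": {
  "steps": [
    [[-3.8,-2.1,0],-2],
    [[-7.7,-4.2,0],-4],
    [[-11.6,-6.4,0],-6],
    [[-15.5,-8.5,0],-8],
    [[-19.4,-10.6,0],-10],
    [[-23.2,-12.7,0],-12],
    [[-27.1,-14.9,0],-14],
    [[-31,-17,0],-16],
    [[-34.9,-19.1,0],-18],
    [[-38.8,-21.2,0],-20]
  ],
  "gripper": 1
}}

```text
time: 1.15
position: [0.4946, 0.1425, 0.2052]
tcp_rot: [-0.0, 0.041, 0.999, 0.0]
ft_force: [0.8, -0.5, 0.2]
finger_gap: 1.001
grasp_force: 0.0
```

```bash
cat >> h.py <<'E'
def go(x,y,z,yang=None):
    "shift in tool cm and twist deg to reach world TCP x,y,z with tool y axis at yang deg"
    s=manip.get_state(); q=s["tcp_rot"]; M=R.from_quat([q[1],q[2],q[3],q[0]]).as_matrix()
    a=np.degrees(np.arctan2(M[1,1],M[0,1]))
    print("pos",s["position"].round(4),"yang",a.round(2),"zaxis",M[:,2].round(3),"shift cm",(100*M.T@(np.array([x,y,z])-s["position"])).round(2),"twist",None if yang is None else round(-(yang-a),2),"t",s["time"],"F",s["ft_force"].round(1))
E
python3 -c "
from h import *
go(.6235,-.033,.205,85.4)"
```

```text
pos [0.4946 0.1425 0.2052] yang 85.28 zaxis [-0.  0. -1.] shift cm [-14.29 -16.43   0.02] twist -0.12 t 1.15 F [ 0.8 -0.5  0.2]
```

>>> {"fn": "step_arm", "kwargs": {
  "steps": [
    [[-2.9,-3.3,0],0],
    [[-5.8,-6.6,0],0],
    [[-8.6,-9.9,0],0],
    [[-11.5,-13.2,0],0],
    [[-14.3,-16.4,0],0],
    [[-14.3,-16.4,0],0],
    [[-14.3,-16.4,0],0],
    [[-14.3,-16.4,0],0]
  ]
}}

```text
time: 1.95
position: [0.6222, -0.0303, 0.2054]
tcp_rot: [-0.0, 0.041, 0.999, 0.0]
ft_force: [-0.2, -0.1, 0.8]
finger_gap: 1.002
grasp_force: 0.0
```

```bash
python3 -c "
from h import *
shot('wrist','w1'); go(.6235,-.033,.205,85.4); print(proj('w1',[.6235,-.033,.136]))"
```

```text
pos [ 0.6222 -0.03    0.2057] yang 85.29 zaxis [-0.  0. -1.] shift cm [-0.15 -0.29  0.07] twist -0.11 t 2.0 F [ 0.4 -0.7  0.8]
[311.7395007  253.18088401]
```

View pics/w1.png

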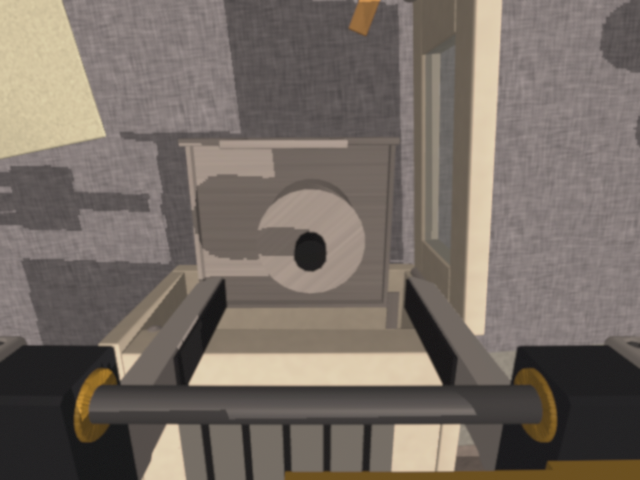

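The wrist view shows the knob at (311,252) as predicted (312,253), lid disc centred (312,240), bar from (220,144) to (348,144), and the open door at x≈480.

Run:
```python
from h import *
np.set_printoptions(precision=4,suppress=True)
g=cv2.cvtColor(cv2.imread("pics/w1.png"),6)[225:280,285:340]; m=cv2.findContours((g<55).astype(np.uint8),0,1)[0]; c=max(m,key=cv2.contourArea); (u,v),r=cv2.minEnclosingCircle(c); print(cv2.boundingRect(c)); M=cv2.moments(c); u,v=M['m10']/M['m00']+285,M['m01']/M['m00']+225
print(u,v,tri(("scene0",317.35,263.3),("side0",346.3,226.73),("w1",u,v)),onz("w1",u,v,.130))
for n,p in(("barR",(220,144)),("barL",(348,144))): print(n,onz("w1",*p,.118))
# lid disc right/left/extents at z .104
for p in((259,240),(365,240)): print(onz("w1",*p,.104))
# towel corner 
print(onz("w1",105,134,.004))
# door outer bottom/top edges on z .155
for p in((478,332),(462,332),(500,0),(474,0)): print("door",p,onz("w1",*p,.155)[:2])
go(.623,-.0325,.16,85.4)
```

```text
(10, 7, 30, 38)
309.67726670452396 251.09142532651902 (array([ 0.6247, -0.0337,  0.1213]), [np.float64(0.0012115491793300355), np.float64(0.0014362009113043932), np.float64(0.0022013670532650947)]) [ 0.6238 -0.0346  0.13  ]
barR [ 0.5444 -0.0905  0.118 ]
barL [ 0.5518 -0.0017  0.118 ]
[ 0.6198 -0.0746  0.104 ]
[0.6267 0.0086 0.104 ]
[ 0.5265 -0.2314  0.004 ]
door (478, 332) [0.6845 0.0783]
door (462, 332) [0.6836 0.0671]
door (500, 0) [0.4805 0.0827]
door (474, 0) [0.4794 0.0684]
pos [ 0.6222 -0.03    0.2057] yang 85.29 zaxis [-0.  0. -1.] shift cm [-0.1  -0.24  4.57] twist -0.11 t 2.0 F [ 0.4 -0.7  0.8]
```

>>> {"fn": "step_arm", "kwargs": {
  "steps": [
    [[-0.1,-0.2,1.5],0],
    [[-0.2,-0.4,4],0],
    [[-0.2,-0.4,6.5],0],
    [[-0.2,-0.4,8],0],
    [[-0.2,-0.4,9],0],
    [[-0.2,-0.4,9.6],0],
    [[-0.2,-0.4,9.6],0],
    [[-0.2,-0.4,9.6],0]
  ]
}}

```text
time: 2.8
position: [0.6251, -0.0354, 0.1106]
tcp_rot: [0.001, 0.042, 0.999, -0.0]
ft_force: [-0.2, 0.1, 0.0]
finger_gap: 1.0
grasp_force: 0.0
```

>>> {"fn": "step_arm", "kwargs": {
  "steps": [
    [[0,0,0],0],
    [[0,0,0],0],
    [[0,0,0],0],
    [[0,0,0],0],
    [[0,0,0],0],
    [[0,0,0],0],
    [[0,0,0],0]
  ],
  "gripper": -1,
  "newtons": 20
}}

```text
time: 3.5
position: [0.6244, -0.0354, 0.1094]
tcp_rot: [-0.0, 0.042, 0.999, 0.0]
ft_force: [-0.0, 0.5, -0.8]
finger_gap: 0.437
grasp_force: 0.0
```

>>> {"fn": "step_arm", "kwargs": {
  "steps": [
    [[0,0,0],0],
    [[0,0,0],0],
    [[0,0,0],0],
    [[0,0,0],0],
    [[0,0,0],0]
  ]
}}

```text
time: 4.0
position: [0.6244, -0.0353, 0.1095]
tcp_rot: [-0.0, 0.042, 0.999, 0.0]
ft_force: [0.2, 0.6, -0.7]
finger_gap: 0.251
grasp_force: 20.0
```

>>> {"fn": "step_arm", "kwargs": {
  "steps": [
    [[0,0,-0.3],0],
    [[0,0,-1],0],
    [[0,0,-2],0],
    [[0,0,-4],0],
    [[0,0,-6.5],0],
    [[0,0,-8.5],0],
    [[0,0,-10],0],
    [[0,0,-10],0]
  ]
}}

```text
time: 4.8
position: [0.6259, -0.0356, 0.2134]
tcp_rot: [0.003, 0.042, 0.999, -0.0]
ft_force: [-0.5, -0.6, -0.3]
finger_gap: 0.256
grasp_force: 20.0
```

```bash
python3 -c "
from h import *
go(.4605,-.3135,.1,None)"
```

```text
pos [ 0.6259 -0.0356  0.2134] yang 85.2 zaxis [ 0.006 -0.001 -1.   ] shift cm [ 14.23 -29.07  11.25] twist None t 4.8 F [-0.5 -0.6 -0.3]
```

>>> {"fn": "step_arm", "kwargs": {
  "steps": [
    [[1,-2.1,0],0],
    [[2.7,-5.6,0],0],
    [[4.7,-9.7,0],0],
    [[6.7,-13.9,0],0],
    [[8.7,-18,0],0],
    [[10.6,-22,0],0],
    [[12.2,-25.4,0],0],
    [[13.3,-27.6,0],0],
    [[14,-29.1,0],0],
    [[14,-29.1,0],0]
  ]
}}

```text
time: 5.8
position: [0.4595, -0.3149, 0.2085]
tcp_rot: [-0.001, 0.043, 0.999, 0.0]
ft_force: [0.1, -0.5, -1.1]
finger_gap: 0.248
grasp_force: 20.0
```

>>> {"fn": "step_arm", "kwargs": {
  "steps": [
    [[0,0,1],0],
    [[0,0,3.5],0],
    [[0,0,6.5],0],
    [[0,0,9.5],0],
    [[0,0,12.5],0],
    [[0,0,14.5],0],
    [[0,0,15.8],0],
    [[0,0,16.5],0],
    [[0,0,16.5],0],
    [[0,0,16.5],0]
  ]
}}

```text
time: 6.8
position: [0.4615, -0.3139, 0.0455]
tcp_rot: [0.001, 0.042, 0.999, -0.001]
ft_force: [-0.4, 0.1, 0.5]
finger_gap: 0.255
grasp_force: 20.0
```

Run:
```python
from h import *
go(.4605,-.3135,.0195,None)
a=shot("scene","scene1");b=shot("side","side1")
cv2.imwrite("pics/cmp.png",np.hstack([cv2.resize(a[180:290,180:290],(400,400),interpolation=2),cv2.resize(b[270:400,295:425],(400,400),interpolation=2)])[:,:,::-1])
```

```text
pos [ 0.4615 -0.3139  0.0455] yang 85.23 zaxis [ 0.002 -0.001 -1.   ] shift cm [0.1  0.04 2.6 ] twist None t 6.8 F [-0.4  0.1  0.5]
```

View pics/cmp.png

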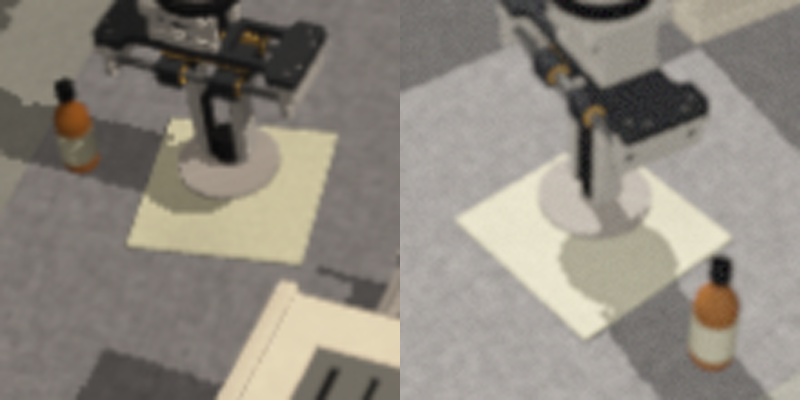

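Both panels show the lid held level above the towel's middle, with the ink bottle clear to the side.

>>> {"fn": "step_arm", "kwargs": {
  "steps": [
    [[0,0,0.7],0],
    [[0,0,1.4],0],
    [[0,0,1.9],0],
    [[0,0,2.2],0],
    [[0,0,2.3],0],
    [[0,0,2.3],0],
    [[0,0,2.3],0]
  ]
}}

```text
time: 7.6
position: [0.4608, -0.3138, 0.0216]
tcp_rot: [0.0, 0.042, 0.999, -0.0]
ft_force: [-0.5, -0.4, -0.4]
finger_gap: 0.249
grasp_force: 20.0
```

>>> {"fn": "step_arm", "kwargs": {
  "steps": [
    [[0,0,0.1],0],
    [[0,0,0.1],0],
    [[0,0,0.2],0],
    [[0,0,0.2],0]
  ]
}}

```text
time: 8.0
position: [0.4606, -0.3137, 0.0195]
tcp_rot: [0.0, 0.042, 0.999, -0.0]
ft_force: [-0.1, 0.6, -1.6]
finger_gap: 0.247
grasp_force: 20.0
```

>>> {"fn": "step_arm", "kwargs": {
  "steps": [
    [[0,0,0.1],0],
    [[0,0,0.1],0],
    [[0,0,0.1],0]
  ]
}}

```text
time: 8.3
position: [0.4607, -0.3137, 0.0194]
tcp_rot: [0.0, 0.042, 0.999, -0.0]
ft_force: [-2.1, 1.5, 6.0]
finger_gap: 0.254
grasp_force: 20.0
```

>>> {"fn": "step_arm", "kwargs": {
  "steps": [
    [[0,0,0],0],
    [[0,0,0],0],
    [[0,0,0],0],
    [[0,0,0],0],
    [[0,0,0],0]
  ],
  "gripper": 0.2
}}

```text
time: 8.8
position: [0.4606, -0.3136, 0.0182]
tcp_rot: [-0.0, 0.042, 0.999, 0.0]
ft_force: [0.8, 0.3, 0.5]
finger_gap: 0.596
grasp_force: 0.0
```

>>> {"fn": "step_arm", "kwargs": {
  "steps": [
    [[0,0,-0.5],0],
    [[0,0,-2],0],
    [[0,0,-5],0],
    [[0,0,-9],0],
    [[0,0,-13],0],
    [[0,0,-16],0],
    [[0,0,-18],0],
    [[0,0,-19],0],
    [[0,0,-19],0]
  ]
}}

```text
time: 9.7
position: [0.4613, -0.3143, 0.2111]
tcp_rot: [0.002, 0.042, 0.999, -0.001]
ft_force: [-0.0, 0.4, -0.1]
finger_gap: 0.6
grasp_force: 0.0
```

Run:
```python
from h import *
print(manip.get_state()["finger_gap"])
go(.4605,-.3135,.208,85.4)
a=shot("wrist","w2");b=shot("side","side2");s=shot("scene","scene2")
cv2.imwrite("pics/cmp2.png",np.hstack([cv2.resize(a,(400,300)),cv2.resize(b[250:400,260:460],(400,300),interpolation=2)])[:,:,::-1])
```

```text
0.5997111405779573
pos [ 0.4613 -0.3143  0.2111] yang 85.21 zaxis [ 0.004 -0.003 -1.   ] shift cm [0.09 0.07 0.31] twist -0.19 t 9.7 F [-0.   0.4 -0.1]
```

View pics/cmp2.png

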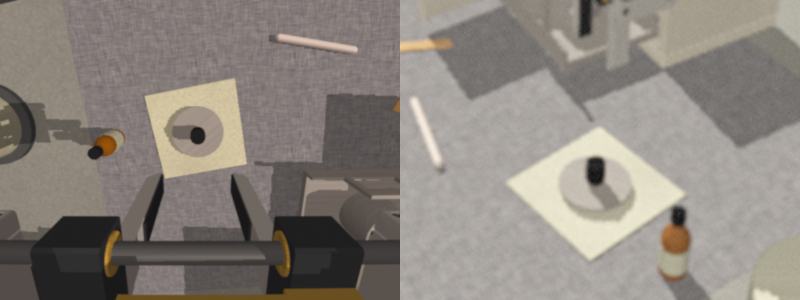

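Lid sits flat, knob up, centred on the towel (wrist panel (197,133); side panel (595,185)); ink undisturbed. On to the tray.

>>> {"fn": "step_arm", "kwargs": {
  "steps": [
    [[-0.2,2,0],0],
    [[-0.5,5,0],0],
    [[-0.9,9,0],0],
    [[-1.3,13,0],0],
    [[-1.7,17,0],0],
    [[-2.1,21,0],0],
    [[-2.5,24.5,0],0],
    [[-2.7,26.8,0],0],
    [[-2.8,27.5,0],0],
    [[-2.8,27.5,0],0]
  ],
  "gripper": -1
}}

```text
time: 10.85
position: [0.511, -0.0415, 0.2071]
tcp_rot: [-0.001, 0.041, 0.999, -0.0]
ft_force: [-0.4, -0.1, -0.3]
finger_gap: 0.005
grasp_force: 0.0
```

>>> {"fn": "step_arm", "kwargs": {
  "steps": [
    [[0,0,1],0],
    [[0,0,3],0],
    [[0,0,5],0],
    [[0,0,7.5],0],
    [[0,0,9.5],0],
    [[0,0,10.3],0],
    [[0,0,10.3],0],
    [[0,0,10.3],0]
  ]
}}

```text
time: 11.65
position: [0.5118, -0.0427, 0.106]
tcp_rot: [0.0, 0.042, 0.999, -0.0]
ft_force: [0.1, -1.2, 0.9]
finger_gap: 0.007
grasp_force: 0.0
```

Run:
```python
from h import *
print(manip.get_state()["finger_gap"])
go(.545,-.045,.103,85.2)
b=shot("side","side3");w=shot("wrist","w3")
cv2.imwrite("pics/cmp3.png",np.hstack([cv2.resize(w,(400,300)),cv2.resize(b[170:320,255:455],(400,300),interpolation=2)])[:,:,::-1])
```

```text
0.00709291475888259
pos [ 0.5118 -0.0427  0.106 ] yang 85.14 zaxis [ 0.001 -0.    -1.   ] shift cm [-3.32  0.05  0.31] twist -0.06 t 11.65 F [ 0.1 -1.2  0.9]
```

View pics/cmp3.png

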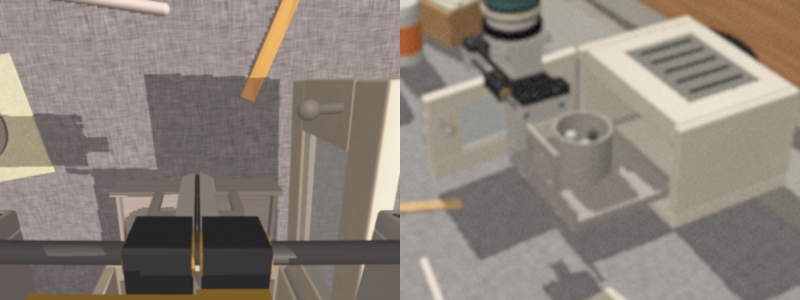

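Wrist panel: shut fingers at (197,190) on the robot side of the bar, centred on the tray; side panel: pot open, standing in the tray at (583,140).

>>> {"fn": "step_arm", "kwargs": {
  "steps": [
    [[-1,0,0.2],0],
    [[-1.8,0,0.2],0],
    [[-2.4,0,0.2],0],
    [[-3.2,0,0.2],0],
    [[-4.2,0,0.2],0],
    [[-5.4,0,0.2],0],
    [[-6.6,0,0.2],0],
    [[-7.8,0,0.2],0],
    [[-9,0,0.2],0],
    [[-9.8,0,0.2],0]
  ]
}}

```text
time: 12.75
position: [0.6104, -0.05, 0.1032]
tcp_rot: [0.0, 0.042, 0.999, 0.0]
ft_force: [-2.3, 0.7, 1.4]
finger_gap: 0.004
grasp_force: 1.2
```

Run:
```python
from h import *
go(.68,-.054,.103,85.2)
```

```text
pos [ 0.6104 -0.05    0.1032] yang 85.22 zaxis [ 0.  0. -1.] shift cm [-6.97  0.19  0.02] twist 0.02 t 12.75 F [-2.3  0.7  1.4]
```

>>> {"fn": "step_arm", "kwargs": {
  "steps": [
    [[-0.8,0,0],0],
    [[-1.6,0,0],0],
    [[-2.4,0,0],0],
    [[-3.2,0,0],0],
    [[-4,0,0],0],
    [[-4.6,0,0],0],
    [[-5,0,0],0],
    [[-5.2,0,0],0]
  ]
}}

```text
time: 13.55
position: [0.6613, -0.0547, 0.1032]
tcp_rot: [-0.0, 0.042, 0.999, -0.0]
ft_force: [-1.6, 1.0, -0.6]
finger_gap: 0.003
grasp_force: 1.1
```

>>> {"fn": "step_arm", "kwargs": {
  "steps": [
    [[-0.2,0,0],0],
    [[-0.4,0,0],0],
    [[-0.6,0,0],0],
    [[-0.6,0,0],0]
  ]
}}

```text
time: 13.95
position: [0.6672, -0.0554, 0.1034]
tcp_rot: [0.0, 0.042, 0.999, -0.0]
ft_force: [-0.6, -0.1, -0.1]
finger_gap: 0.002
grasp_force: 0.7
```

>>> {"fn": "step_arm", "kwargs": {
  "steps": [
    [[-0.15,0,0],0],
    [[-0.3,0,0],0],
    [[-0.3,0,0],0]
  ]
}}

```text
time: 14.25
position: [0.6702, -0.0556, 0.1035]
tcp_rot: [0.0, 0.042, 0.999, -0.0]
ft_force: [-1.2, 0.3, -1.2]
finger_gap: 0.006
grasp_force: 0.7
```

>>> {"fn": "step_arm", "kwargs": {
  "steps": [
    [[-0.15,0,0],0],
    [[-0.3,0,0],0],
    [[-0.3,0,0],0]
  ]
}}

```text
time: 14.55
position: [0.6717, -0.0557, 0.1036]
tcp_rot: [-0.002, 0.042, 0.999, -0.0]
ft_force: [-6.9, 0.2, 1.0]
finger_gap: 0.006
grasp_force: 2.9
```

>>> {"fn": "step_arm", "kwargs": {
  "steps": [
    [[-0.1,0,0],0],
    [[-0.2,0,0],0],
    [[-0.2,0,0],0]
  ]
}}

```text
time: 14.85
position: [0.6717, -0.0557, 0.1036]
tcp_rot: [-0.004, 0.042, 0.999, -0.0]
ft_force: [-10.1, -0.0, 3.9]
finger_gap: 0.006
grasp_force: 5.4
```

>>> {"fn": "step_arm", "kwargs": {
  "steps": [
    [[0.5,0,0],0],
    [[2,0,0],0],
    [[4.5,0,0],0],
    [[5,0,-1.5],0],
    [[5,0,-5],0],
    [[5,0,-9],0],
    [[5,0,-10.5],0],
    [[5,0,-10.5],0]
  ]
}}

```text
time: 15.65
position: [0.6278, -0.0519, 0.2136]
tcp_rot: [0.005, 0.042, 0.999, -0.001]
ft_force: [0.8, -0.4, 0.5]
finger_gap: 0.007
grasp_force: 0.0
```

Run:
```python
from h import *
go(.45,-.2,.2,85.2)
b=shot("side","side4");w=shot("wrist","w4")
cv2.imwrite("pics/cmp4.png",np.hstack([cv2.resize(w,(400,300)),cv2.resize(b[170:320,255:455],(400,300),interpolation=2)])[:,:,::-1])
```

```text
pos [ 0.6278 -0.0519  0.2136] yang 85.21 zaxis [ 0.01  -0.002 -1.   ] shift cm [ 16.5  -16.24   1.2 ] twist 0.01 t 15.65 F [ 0.8 -0.4  0.5]
```

View pics/cmp4.png

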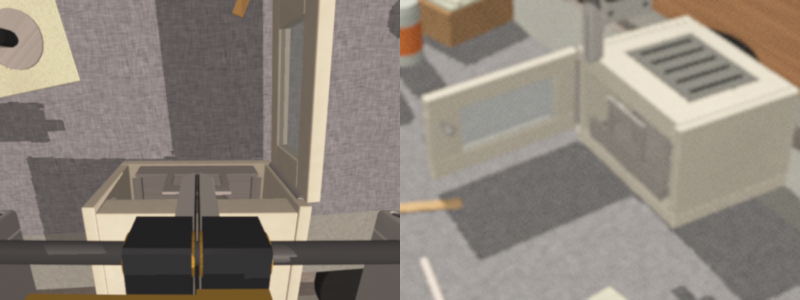

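The side panel shows the tray home with the handle just inside the opening (625,115) and the door still open. Now planning the door arc.

Run:
```python
from h import *
np.set_printoptions(precision=4,suppress=True)
for p in((512,318),(531,2),(491,318),(506,2)): print("door",p,onz("w4",*p,.155)[:2])
for n,p in(("canA",(485,256)),("canB",(498,283))): print(n,onz("scene0",*p,.115)[:2])
print("mango",onz("scene0",471,230,.06)[:2])
ya=np.radians(85.2); ty=np.array([np.cos(ya),np.sin(ya)]); tx=np.array([-ty[1],ty[0]])
H=np.array([.688,.072])
s=manip.get_state(); rel=np.array([(s["position"][:2]-H)@tx,(s["position"][:2]-H)@ty])*100
print("rel now",rel)
for th in(1.6,1.5,1.4,1.3,1.2,1.1,1.,.9,.8,.7,.6,.5,.4,.3,.2,.15,.1,.05,0):
    d=1.6+.8*np.cos(th)+1.25*np.sin(th); r=19
    x,y=r*np.sin(th)+d*np.cos(th),-r*np.cos(th)+d*np.sin(th); print(th,round(x,2),round(y,2))
go(.5,.14,.21,85.2)
```

```text
door (512, 318) [0.6832 0.0825]
door (531, 2) [0.4863 0.0805]
door (491, 318) [0.6819 0.0677]
door (506, 2) [0.4853 0.0665]
canA [0.4886 0.4038]
canB [0.5744 0.4445]
mango [0.3472 0.363 ]
rel now [  5.2055 -12.8357]
1.6 18.91 3.38
1.5 19.16 1.55
1.4 19.23 -0.3
1.3 19.12 -2.17
1.2 18.82 -4.04
1.1 18.33 -5.88
1.0 17.65 -7.67
0.9 16.8 -9.4
0.8 15.76 -11.05
0.7 14.55 -12.59
0.6 13.18 -14.01
0.5 11.66 -15.28
0.4 10.0 -16.4
0.3 8.23 -17.34
0.2 6.35 -18.1
0.15 5.39 -18.4
0.1 4.41 -18.65
0.05 3.41 -18.85
0 2.4 -19.0
pos [ 0.6254 -0.0516  0.2077] yang 85.2 zaxis [ 0.  0. -1.] shift cm [14.1  18.04 -0.22] twist 0.0 t 15.75 F [-0.7  0.3 -0.3]
```

>>> {"fn": "step_arm", "kwargs": {
  "steps": [
    [[1.4,1.8,0],0],
    [[3.5,4.4,0],0],
    [[6,7.6,0],0],
    [[8.5,10.8,0],0],
    [[11,14,0],0],
    [[12.9,16.3,0],0],
    [[13.9,17.6,0],0],
    [[13.9,17.6,0],0]
  ]
}}

```text
time: 16.55
position: [0.5, 0.1367, 0.2067]
tcp_rot: [-0.001, 0.04, 0.999, -0.0]
ft_force: [0.3, -1.0, 0.5]
finger_gap: 0.009
grasp_force: 0.0
```

>>> {"fn": "step_arm", "kwargs": {
  "steps": [
    [[0,0,1],0],
    [[0,0,3],0],
    [[0,0,5.5],0],
    [[0,0,7.3],0],
    [[0,0,7.8],0],
    [[0,0,7.8],0]
  ]
}}

```text
time: 17.15
position: [0.5011, 0.1343, 0.1287]
tcp_rot: [-0.001, 0.043, 0.999, -0.0]
ft_force: [1.3, -0.3, -0.9]
finger_gap: 0.004
grasp_force: 0.0
```

Run:
```python
from h import *
ya=np.radians(85.2); ty=np.array([np.cos(ya),np.sin(ya)]); tx=np.array([-ty[1],ty[0]])
H=np.array([.688,.072]);p=manip.get_state()["position"][:2]
print((p-H)@tx*100,(p-H)@ty*100);go(.5,.14,.13,85.2)
```

```text
19.147102487356445 4.64226971024249
pos [0.5011 0.1343 0.1287] yang 85.11 zaxis [-0.003 -0.001 -1.   ] shift cm [ 0.16  0.56 -0.13] twist -0.09 t 17.15 F [ 1.3 -0.3 -0.9]
```

>>> {"fn": "step_arm", "kwargs": {
  "steps": [
    [[0,-0.7,0],0],
    [[0,-1.6,0],0],
    [[0,-2.5,0],0],
    [[0,-3.6,0],0],
    [[0.1,-5,0],0],
    [[0,-6.9,0],0],
    [[-0.3,-8.7,0],0],
    [[-0.8,-10.6,0],0],
    [[-1.4,-12.4,0],0],
    [[-2.3,-14.1,0],0]
  ]
}}

```text
time: 18.15
position: [0.512, -0.0082, 0.1308]
tcp_rot: [0.0, 0.042, 0.999, 0.0]
ft_force: [0.7, 1.4, 0.3]
finger_gap: 0.006
grasp_force: 0.5
```

Run:
```python
from h import *
ya=np.radians(85.2); ty=np.array([np.cos(ya),np.sin(ya)]); tx=np.array([-ty[1],ty[0]])
H=np.array([.688,.072]);p=manip.get_state()["position"][:2]
print((p-H)@tx*100,(p-H)@ty*100);go(.5,.14,.13,85.2)
a=shot("scene","scene5");b=shot("side","side5")
cv2.imwrite("pics/cmp5.png",np.hstack([cv2.resize(a[190:370,210:390],(400,400),interpolation=2),cv2.resize(b[160:320,270:430],(400,400),interpolation=2)])[:,:,::-1])
```

```text
16.862097069771547 -9.469113088947125
pos [ 0.512  -0.0082  0.1308] yang 85.18 zaxis [ 0.     0.001 -1.   ] shift cm [ 2.45 14.67  0.09] twist -0.02 t 18.15 F [0.7 1.4 0.3]
```

View pics/cmp5.png

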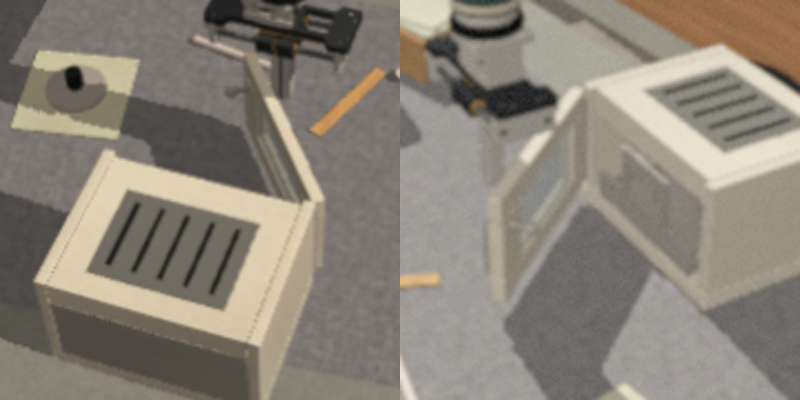

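Scene panel: door about half closed with the fingers behind it at (285,80); lid still on the towel.

>>> {"fn": "step_arm", "kwargs": {
  "steps": [
    [[-0.5,-0.8,0],0],
    [[-1.1,-1.6,0],0],
    [[-2.3,-3.1,0],0],
    [[-3.7,-4.5,0],0],
    [[-5.2,-5.8,0],0],
    [[-6.8,-6.9,0],0],
    [[-8.2,-7.7,0],0],
    [[-9.5,-8.3,0],0],
    [[-10.5,-8.6,0],0],
    [[-11.4,-8.9,0],0]
  ]
}}

```text
time: 19.25
position: [0.6193, -0.106, 0.13]
tcp_rot: [-0.0, 0.042, 0.999, -0.0]
ft_force: [-0.8, 0.8, 0.1]
finger_gap: 0.005
grasp_force: 0.3
```

>>> {"fn": "step_arm", "kwargs": {
  "steps": [
    [[-0.5,-0.1,0],0],
    [[-1,-0.2,0],0],
    [[-1.4,-0.3,0],0],
    [[-1.8,-0.4,0],0],
    [[-2.2,-0.4,0],0],
    [[-2.5,-0.4,0],0],
    [[-2.5,-0.4,0],0]
  ]
}}

```text
time: 19.95
position: [0.6439, -0.1112, 0.1307]
tcp_rot: [0.001, 0.042, 0.999, -0.0]
ft_force: [1.0, 0.1, 0.2]
finger_gap: 0.006
grasp_force: 0.0
```

```bash
cat > r.py <<'E'
from h import *
ya=np.radians(85.2); ty=np.array([np.cos(ya),np.sin(ya)]); tx=np.array([-ty[1],ty[0]])
H=np.array([.688,.072]);p=manip.get_state()["position"][:2]
print((p-H)@tx*100,(p-H)@ty*100);go(.5,.14,.13,85.2)
E
python3 r.py
```

```text
2.862121943332919 -18.623311458339455
pos [ 0.6439 -0.1112  0.1307] yang 85.22 zaxis [ 0.002 -0.    -1.   ] shift cm [16.43 23.83  0.04] twist 0.02 t 19.95 F [1.  0.1 0.2]
```

>>> {"fn": "step_arm", "kwargs": {
  "steps": [
    [[-0.2,0,0],0],
    [[-0.4,0,0],0],
    [[-0.6,0,0],0],
    [[-0.6,0,0],0]
  ]
}}

```text
time: 20.35
position: [0.6482, -0.1116, 0.1307]
tcp_rot: [-0.001, 0.042, 0.999, 0.0]
ft_force: [-4.9, 0.2, 2.8]
finger_gap: 0.004
grasp_force: 2.4
```

>>> {"fn": "step_arm", "kwargs": {
  "steps": [
    [[-0.2,0,0],0],
    [[-0.4,0,0],0],
    [[-0.4,0,0],0]
  ]
}}

```text
time: 20.65
position: [0.6482, -0.1116, 0.1308]
tcp_rot: [-0.006, 0.042, 0.999, 0.0]
ft_force: [-15.2, 1.0, 7.2]
finger_gap: 0.006
grasp_force: 7.8
```

>>> {"fn": "step_arm", "kwargs": {
  "steps": [
    [[0.8,0,0],0],
    [[2,0,0],0],
    [[4,0,0],0],
    [[7,0,-1],0],
    [[10,0,-4],0],
    [[13,0,-8],0],
    [[14,0,-10],0],
    [[14,0,-10],0],
    [[14,0,-10],0]
  ]
}}

```text
time: 21.55
position: [0.5143, -0.1005, 0.2302]
tcp_rot: [0.001, 0.042, 0.999, -0.0]
ft_force: [0.6, 0.5, -0.7]
finger_gap: 0.01
grasp_force: 0.0
```

```bash
python3 r.py
python3 - <<'E'
from h import *
a=shot("wrist","w6");b=shot("side","side6")
cv2.imwrite("pics/cmp6.png",np.hstack([cv2.resize(a,(400,300)),cv2.resize(b[170:380,265:475],(400,400),interpolation=2)[:300]])[:,:,::-1])
E
```

```text
15.868925716707075 -18.63921013221376
pos [ 0.5143 -0.1005  0.2302] yang 85.2 zaxis [ 0.002 -0.    -1.   ] shift cm [ 3.45 23.84 10.01] twist 0.0 t 21.55 F [ 0.6  0.5 -0.7]
```

View pics/cmp6.png

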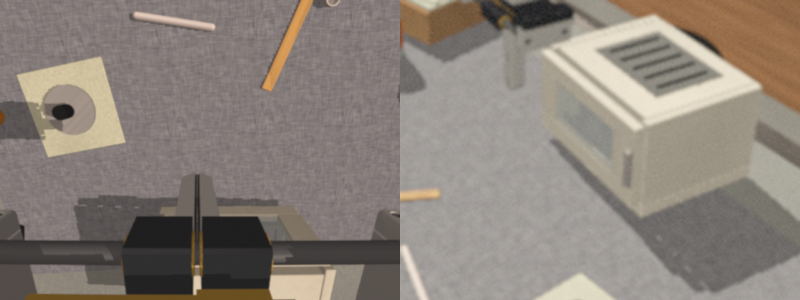

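The side panel shows the door flush and shut, and the wrist panel shows the lid at rest on the towel. The arm is clear, so I am handing in.

```bash
python3 -c "
from plant import manip
print(manip.sign_off())"
```

```text
the job is handed in; nothing more can be done
None
```

I handed the job in at about 22 s of the 70 s allowed: the lid is knob up on the towel, the tray with the pot is home, and the door looks shut flush in the last picture; the sign-off gave no verdict.

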